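Set the backset gauge to its brass click stop

ROBOT

A 7-joint arm with a two-finger parallel gripper is mounted at the origin on the work surface. World frame = base frame: x ahead of the robot, y to its left, z up, the work surface at z = 0. Lengths are in m, angles in rad, forces in N, time in s.
With the tool pointing down it reaches from about 0.35 to 0.9 m from the base axis. Payload 8.1 kg.
Tool frame: the origin (TCP) lies midway between the tips of the shut fingers; the grasp point (between the pads) lies 19 mm behind it; z points along the fingers, y is the line along which they close (so a half turn about z gives the same grasp; the last joint's range is limited). The gripper opens to 92 mm and grips with 3 to 60 N. Pads are 19 mm wide; open, the fingers measure 130 mm over their backs; the gripper's body (75 mm by 190 mm) begins 47 mm behind the grasp point.
Start: joints at [-0.103, 0.434, 0.025, 1.573, -0.012, 1.134, -0.075], TCP at [0.625, -0, 0.227] pointing down, gripper open.
Joint ranges: [-2.62, 2.62], [-0.44, 2.09], [-1.27, 1.32], [0.08, 2.57], [-1.32, 4.46], [0.12, 2], [-2.74, 2.74]. Speed limits (rad/s): [2.22, 2.22, 3.01, 3.01, 3.14, 3.14, 3.14].

INTERFACE

Orientations are given as a rotation vector (axis times angle).
In Python, from cell import arm gives the robot as it stands.
- The arm moves only by the tool arm_command, never from a script. Its arguments are lists of equal length, an entry for each row: "dp": the shift along the tool's x, y, z in units of 25 mm (1.0 is 25 mm), a list of three; "angular": the turn, a rotation vector about the tool's x, y, z in units of 0.15 rad (1.0 is 0.15 rad), a list of three; "claw": the opening, from 0 (shut) to 1 (fully open). In form: {"dp": [[x, y, z], ...], "angular": [[rx, ry, rz], ...], "claw": [claw, ...]}. A call has 1 to 10 rows; each row shifts and turns the commanded pose from where the row before left it, along the tool's axes as they then stand; what a row does not reach is not made up. A row lasts 1/10 s, in which the tool goes at most 50 mm and 8.59 degrees, less where a joint would pass 70% of its speed; a pose out of reach is approached as far as the arm can. A call with a number of a shift or a turn outside -1 to 1 is refused whole. A call with a gripper value outside its range is refused whole. The fingers move at their own pace and stop on an object; "force" is the grip in N (left out, the last holds). Time passes only in rows, so rows that do not move let the fingers close. It gives the time, the measured TCP pose, the force, the opening and the grip force at its end, in the units of the state.
- arm.observe(): the state, without advancing time (a new reading comes with each control period).
- arm.get_image(name): name is "scene" or "side" or "wrist"; returns a dict with "frame" (400x640x3 uint8, red, green, blue), "z_map" (400x640 float32, m along the optical axis (not along the pixel's ray), 0 where there is no reading), "K" (3x3 intrinsics, pixels), "R" (3x3) and "t" (3): a world point X has camera coordinates R X + t. Camera axes: x right, y down, z forward; pixel columns grow to the right and rows downward; lengths in m; the calibration is good to about 2 mm. A picture is of the moment at which its call begins.
- arm.sign_off(): hands the job in; it is judged then, once.
The state is a dict: "clock": time; "joints": joint angles; "dq": joint speeds; "joint_efforts": joint torques, N m; "position": TCP position; "ee_rot": TCP orientation; "force": force on the tool from outside, world axes, zero at the start; "ft_torque": the same for the moment, N m; "width": opening from 0.0 (shut) to 1.0 (fully open); "gripper_force": force on a finger pad.
Only numpy, scipy, OpenCV 4.12 (cv2) and the standard library are available. Lean on these libraries where they do the work, as an engineer would, in place of code of your own. Each camera call takes 0.05 s, during which the arm holds its last target. There are 200 camera calls.

TASK

Set the backset gauge for the brass knob set: with your fingertips, push the red cursor along its rail by the side of its upright tab until it clicks into the brass stop, then take your hand clear and leave it sitting in that stop. Only push the tab, never pinch it, and leave the other hardware where it stands.

Things in the scene. Friction and masses are not known exactly. Their poses are not given: they have to be found in the camera images.
- gauge: Backset gauge, fixed to the shelf: dark wooden board 220 (x) x 460 (y) x 18 mm thick, origin at the centre of its underside. A straight aluminium rail (two bars, 36 mm wide in all, 400 mm long, tops 34 mm above the shelf) runs along the board's y axis, at x = -35 mm in the board's frame, with a black end block at each end of the rail. It may stand turned on the shelf.
- cursor: Red cursor, origin at the centre of the underside of its carriage, 34.5 mm above the shelf. Carriage 52 mm (x) x 44 mm (y) x 12 mm high, the upright tab on top. It slides only along the rail (y), up to 176 mm either way from the rail's middle, with about 1 N of friction. It starts between the two stops, in neither. A sprung ball under it, below the tab's centre, clicks into the stops.
- tab_mid (a point): Centre of the cursor's upright tab, 64.5 mm above the shelf; axes as the board's, y along the rail. The tab is a red plate 50 mm wide across the rail (x) and 18 mm thick along the rail (y), with a white cap; it rises from 46.5 to 89.5 mm above the shelf, over the middle of the carriage.
- brass_stop_mid (a point): Middle of the brass stop, 28 mm above the shelf, on the rail's centre line; y along the rail. Two brass plates 30 x 34 x 10 mm beside the rail, a white line across their middle. Home: tab centre over this middle. Resistance jumps to 4 to 6 N 14 mm before home and fades to a crest 7 mm before; then the cursor pulls itself in. 4 to 7 N push it out on either side.
- black_stop_mid (a point): Middle of the black click stop, the same in shape and feel as the brass one but black, on the other side of the rail's middle. Which of the two stops is to the left and which to the right changes.
- glass_knob: Loose faceted glass door knob, standing on a brass rose 52 mm across, 54 mm tall, on the gauge's board beyond the rail; origin at the centre of its underside. To be left alone.
- thumb_turn_a: Loose black thumb turn, round plate 48 mm across, 38 mm tall, on the gauge's board beyond the rail; origin at the centre of its underside. To be left alone.
- thumb_turn_b: Loose black thumb turn, round plate 48 mm across, 38 mm tall, on the shelf to the left; origin at the centre of its underside. To be left alone.
- keyhole_cover: Loose nickel keyhole cover, 30 x 55 mm, 12 mm tall, lying on the gauge's board beyond the rail; origin at the centre of its underside. To be left alone.
- rim_lock: Loose cast iron rim lock, 95 x 155 mm, 34 mm tall, lying on the shelf to the right; origin at the centre of its underside. To be left alone.
- hinge_box: Loose cardboard box of hinges, 90 x 120 x 50 mm, on the shelf to the right, beyond the rim lock; origin at the centre of its underside. To be left alone.

How it is judged:
On the way:
1. the fingers push the cursor at least 10 mm along from where it started (contact force between the fingers and cursor above 0.4 N and distance of tab_mid from where it was at the start of the episode above 0.01 m).
At the end, for the whole second after the job is handed in: The cursor is at rest in the brass stop, its tab's centre within 3 mm of the stop's middle along the rail, and the hand is clear of it (y of tab_mid in the frame of brass_stop_mid between -0.003 and 0.003 m and linear speed of cursor below 0.003 m/s); the robot touches nothing.
It fails at once if the tab is pinched: both its halves are squeezed by the fingers at once (contact force between the fingers and cursor_c1 above 2 N and contact force between the fingers and cursor_c2 above 2 N).
It fails at once if other hardware is lifted, carried, shoved more than 20 mm or tipped over (distance of any of glass_knob, thumb_turn_a, thumb_turn_b, keyhole_cover, rim_lock, hinge_box from where it was at the start of the episode above 0.02 m or angle between any of glass_knob, thumb_turn_a, thumb_turn_b, keyhole_cover, rim_lock, hinge_box's own z axis and vertical above 0.5 rad).
It also fails if it takes over 42 s, if anything falls off the work surface, if the arm or the gripper's body presses on something with over 40 N, if the wrist force passes 120 N, or if a joint passes its speed limit or range.

## Working session

There is one attempt and no reset: what is moved stays moved. The work goes in short steps, Python scripts to look and compute and a tool call to move; the robot and the scene stay as the last step left them, time stands still between calls to the robot, and variables do not carry over. Pictures are saved under pics/ and viewed, at most 10 in all, crops included, and the job is handed in when it is done.

Besides the shell and the picture viewer there is one more tool, called as name(argument=value, ...), one argument or row to a line, values as JSON. arm_command: Moves the arm, as the interface text tells. Its arguments: {"type":"object","properties":{"dp":{"type":"array","items":{"type":"array","items":{"type":"number"}}},"angular":{"type":"array","items":{"type":"array","items":{"type":"number"}}},"claw":{"type":"array","items":{"type":"number"}},"force":{"type":"number"}},"required":["dp","angular","claw"]}

```bash
mkdir -p pics
python3 - <<'E'
from cell import arm
import cv2,numpy as np,pickle
o={n:arm.get_image(n) for n in("scene","side")}
pickle.dump(o,open('o.pkl','wb'))
for n in o: cv2.imwrite(f'pics/{n}0.png',o[n]['frame'][:,:,::-1]); print(n,o[n]['K'].tolist(),(-o[n]['R'].T@o[n]['t']).round(3))
s=arm.observe();print(s)
E
```

```text
scene [[420.2041091642489, 0.0, 318.2331812803202], [0.0, 420.2041091642489, 202.14270934185302], [0.0, 0.0, 1.0]] [ 1.192 -0.321  0.864]
side [[440.81304427834266, 0.0, 331.8864025165362], [0.0, 440.81304427834266, 195.54970196432117], [0.0, 0.0, 1.0]] [ 0.5   -0.865  1.054]
{'clock': 0.1, 'joints': array([-0.10262781,  0.43517949,  0.0249507 ,  1.5739948 , -0.01160258,
        1.13399252, -0.07513991]), 'dq': array([ 0.00017142, -0.00140525,  0.00127948, -0.00197239,  0.00032896,
        0.00191974,  0.00043444]), 'joint_efforts': array([ 2.76666542e-03, -6.69124532e+01,  9.87763703e-01, -3.15145969e+01,
       -6.05509384e-02,  3.73947364e-02,  1.19628339e-04]), 'position': array([ 6.24546570e-01, -2.10309469e-05,  2.26011283e-01]), 'ee_rot': array([-2.22085686e+00, -2.22071980e+00,  1.71344232e-03]), 'force': array([-0.30429198, -0.11230265, -0.19833661]), 'ft_torque': array([-0.01368044,  0.01384774, -0.01963552]), 'gripper_force': 0.0, 'width': 1.0002790869530773}
```

View pics/scene0.png

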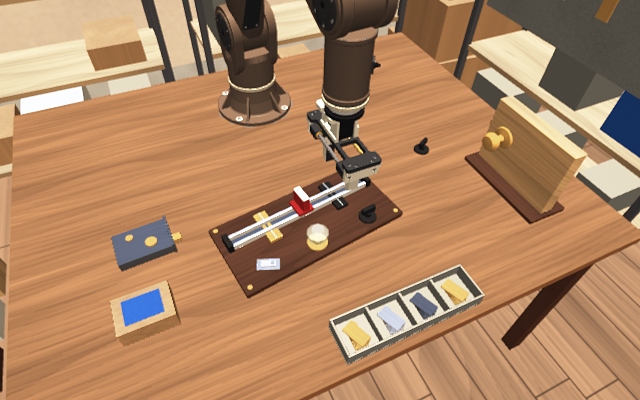

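View pics/side0.png

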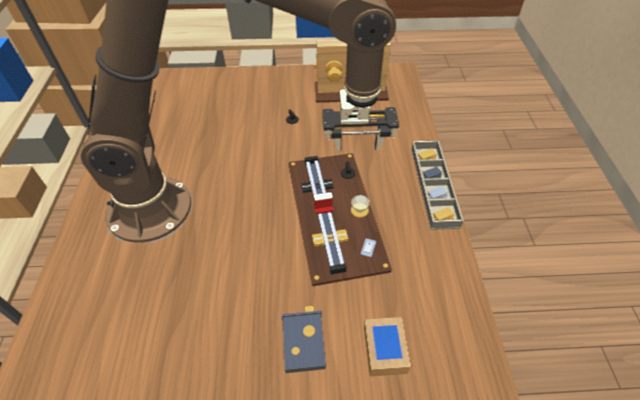

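The scene view shows the red tab at about (301,200), the brass stop at (266,225) and the black stop at (333,193). In the side view the tab is at (323,203) and the brass stop at (330,237).

```bash
cat > h.py <<'E'
import cv2,numpy as np
def pts(o):
    v,u=np.mgrid[:400,:640]; z=o['z_map']; K=o['K']
    c=np.stack([(u-K[0,2])/K[0,0]*z,(v-K[1,2])/K[1,1]*z,z],-1)
    return (c-o['t'])@o['R']
def ray(o,u,v,h):
    d=o['R'].T@np.linalg.inv(o['K'])@[u,v,1.]; c=-o['R'].T@o['t']
    return c+d*(h-c[2])/d[2]
def blobs(o,m,lo=8):
    n,l,s,c=cv2.connectedComponentsWithStats(m.astype(np.uint8))
    return [(l==i,c[i],s[i,4]) for i in range(1,n) if s[i,4]>=lo]
E
python3 - <<'E'
import pickle,cv2,numpy as np
from h import *
o=pickle.load(open('o.pkl','rb'))
for n in o:
    f=o[n]['frame'];H=cv2.cvtColor(f,cv2.COLOR_RGB2HSV).astype(int);P=pts(o[n])
    roi=(abs(P[...,0]-.65)<.25)&(abs(P[...,1]+.05)<.32)&(P[...,2]>.01)&(P[...,2]<.12)
    h,s,v=H[...,0],H[...,1],H[...,2]
    M={'red':((h<6)|(h>174))&(s>170)&(v>110),'brass':(h>17)&(h<30)&(s>100)&(v>150),'black':(v<45),'rail':(s<70)&(v>120),'board':(v<110)&(v>45)&(s>60)&(P[...,2]<.03)}
    for k,m in M.items():
        for b,c,a in blobs(o[n],m&roi,12):
            q=P[b]; print(n,k,a,c.round(1),'mean',q.mean(0).round(4),'min',np.percentile(q,3,axis=0).round(3),'max',np.percentile(q,97,axis=0).round(3))
    x0,y0,w,h_=(200,150,220,150) if n=='scene' else (270,140,140,150)
    cv2.imwrite(f'pics/{n}_c.png',cv2.resize(f[y0:y0+h_,x0:x0+w,::-1],None,fx=3.6,fy=3.6,interpolation=cv2.INTER_CUBIC))
E
```

```text
scene red 223 [301.  206.5] mean [ 0.5411 -0.0563  0.0522] min [ 0.509 -0.073  0.039] max [ 0.557 -0.031  0.08 ]
scene brass 15 [394.9 209.7] mean [0.6245 0.1789 0.0174] min [0.618 0.175 0.014] max [0.631 0.184 0.02 ]
scene brass 38 [263.9 214.2] mean [ 0.5056 -0.1457  0.0262] min [ 0.489 -0.152  0.017] max [ 0.518 -0.138  0.029]
scene brass 44 [256.9 217.2] mean [ 0.5072 -0.1655  0.0254] min [ 0.487 -0.173  0.016] max [ 0.519 -0.158  0.029]
scene brass 17 [214.9 230.6] mean [ 0.5007 -0.2752  0.0191] min [ 0.494 -0.28   0.016] max [ 0.507 -0.27   0.022]
scene brass 54 [277.4 232.6] mean [ 0.5759 -0.1354  0.0265] min [ 0.561 -0.142  0.022] max [ 0.59  -0.128  0.029]
scene brass 63 [270.1 236. ] mean [ 0.5785 -0.1557  0.0267] min [ 0.564 -0.163  0.024] max [ 0.593 -0.148  0.029]
scene brass 34 [177.7 235.5] mean [ 0.4817 -0.3634  0.0233] min [ 0.472 -0.37   0.02 ] max [ 0.49  -0.357  0.026]
scene brass 142 [317.  244.6] mean [ 0.6503 -0.0607  0.0277] min [ 0.63  -0.079  0.02 ] max [ 0.663 -0.035  0.052]
scene brass 211 [452.2 287.8] mean [0.881  0.1734 0.0202] min [0.862 0.156 0.017] m
[... 4186 characters left out ...]
x [ 0.657 -0.035  0.074]
side rail 710 [330.4 239. ] mean [ 0.5424 -0.1574  0.0263] min [ 0.513 -0.236  0.016] max [ 0.571 -0.071  0.036]
side rail 213 [367.8 247.2] mean [ 0.6455 -0.1881  0.0215] min [ 0.627 -0.214  0.016] max [ 0.665 -0.159  0.028]
side board 2471 [354.  215.5] mean [ 0.6155 -0.0617  0.0168] min [ 0.537 -0.262  0.013] max [0.685 0.168 0.021]
side board 1983 [311.7 228.9] mean [ 0.4892 -0.1058  0.0168] min [ 0.439 -0.282  0.012] max [0.566 0.14  0.021]
side board 22 [349.3 210.6] mean [ 0.6047 -0.0524  0.0168] min [ 0.6   -0.078  0.012] max [ 0.611 -0.022  0.02 ]
side board 27 [342.9 247.1] mean [ 0.5763 -0.1812  0.0163] min [ 0.569 -0.201  0.012] max [ 0.582 -0.168  0.019]
```

View pics/scene_c.png

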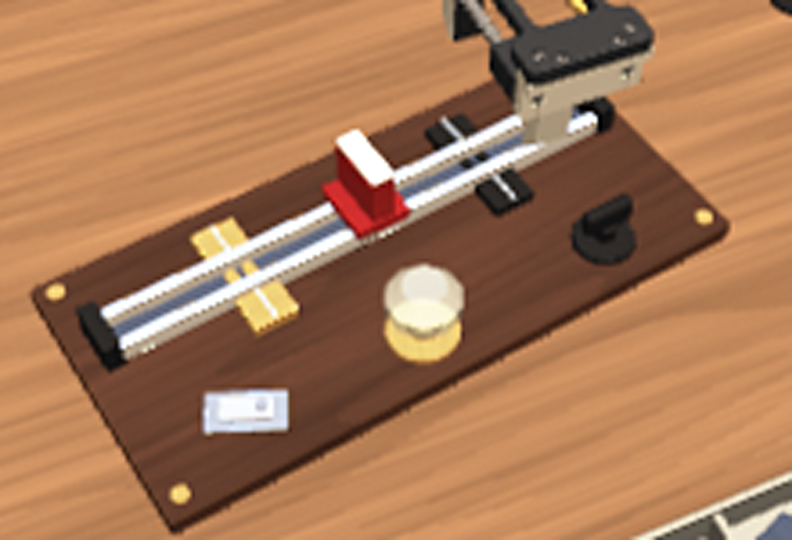

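View pics/side_c.png

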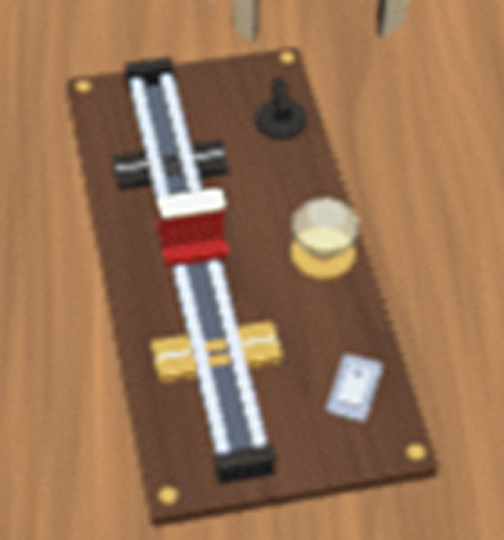

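The crops confirm the layout: the brass stop is at the far -y side, the black stop is under the hand, and the knob stands clear in +x. Next I measure the cap and the rail frame.

Run:
```python
import pickle
from h import *
o=pickle.load(open('o.pkl','rb'))
B=np.array([.5414,-.150]);psi=.148
r=np.array([-np.sin(psi),np.cos(psi)]);a=np.array([np.cos(psi),np.sin(psi)])
for n in o:
    f=o[n]['frame'].astype(int);P=pts(o[n])
    m=(P[...,2]>.083)&(P[...,2]<.097)&(np.hypot(P[...,0]-.53,P[...,1]+.06)<.045)&(f.min(-1)>150)
    b=max(blobs(o[n],m),key=lambda t:t[2]); 
    c=b[1]; q=P[b[0]]; R=ray(o[n],*c,.0895)
    ext=[np.percentile((q[:,:2]-B)@w,[2,98]).round(4) for w in(r,a)]
    print(n,b[2],c,'z',q[:,2].mean(),'depth',q.mean(0).round(4),'ray',R.round(4),'rail',((R[:2]-B)@r).round(4),'across',((R[:2]-B)@a).round(4),ext, cv2.minAreaRect(np.float32(q[:,:2]*1000)))
```

```text
scene 107 [301.21495327 193.64485981] z 0.08827708514240179 depth [ 0.531  -0.0507  0.0883] ray [ 0.5321 -0.0511  0.0895] rail 0.0991 across 0.0054 [array([0.0917, 0.1082]), array([-0.0194,  0.0272])] ((530.4445190429688, -50.86720275878906), (49.36491775512695, 17.444080352783203), 8.97464656829834)
side 90 [322.5        196.03333333] z 0.08814764377483564 depth [ 0.525  -0.0518  0.0881] ray [ 0.525  -0.0529  0.0895] rail 0.0984 across -0.002 [array([0.0914, 0.1089]), array([-0.0252,  0.0215])] ((524.9683227539062, -50.092838287353516), (49.84892654418945, 19.53487777709961), 7.825489044189453)
```

arm_command(
  dp=[
    [-0.1, -0.63, 0],
    [-0.1, -0.63, 0],
    [-0.1, -0.63, 0],
    [-0.1, -0.63, 0],
    [-0.1, -0.63, 0],
    [-0.1, -0.63, 0],
    [-0.1, -0.63, 0],
    [-0.1, -0.63, 0],
    [0, 0, 0],
    [0, 0, 0],
  ],
  angular=[
    [0, 0, 0],
    [0, 0, 0],
    [0, 0, 0],
    [0, 0, 0],
    [0, 0, 0],
    [0, 0, 0],
    [0, 0, 0],
    [0, 0, -0.5],
    [0, 0, -0.5],
    [0, 0, 0],
  ],
  claw=[0, 0, 0, 0, 0, 0, 0, 0, 0, 0],
)

```text
clock: 1.1
position: [0.4985, -0.0201, 0.2267]
ee_rot: [-2.048, -2.382, 0.0]
force: [0.1, 0.2, -0.2]
width: 0.174
gripper_force: 0.0
```

arm_command(
  dp=[
    [0, 0, 0.5],
    [0, 0, 0.5],
    [0, 0, 0.5],
    [0, 0, 0.5],
    [0, 0, 0.5],
    [0, 0, 0.5],
    [0, 0, 0.5],
    [0, 0, 0.5],
    [0, 0, 0],
    [0, 0, 0],
  ],
  angular=[
    [0, 0, 0],
    [0, 0, 0],
    [0, 0, 0],
    [0, 0, 0],
    [0, 0, 0],
    [0, 0, 0],
    [0, 0, 0],
    [0, 0, 0],
    [0, 0, 0],
    [0, 0, 0],
  ],
  claw=[0, 0, 0, 0, 0, 0, 0, 0, 0, 0],
)

```text
clock: 2.1
position: [0.4987, -0.02, 0.1262]
ee_rot: [-2.048, -2.381, 0.001]
force: [0.3, 0.5, 0.8]
width: 0.002
gripper_force: 0.0
```

```bash
cat >> h.py <<'E'
B=np.array([.5414,-.150]);psi=.148
r=np.array([-np.sin(psi),np.cos(psi)]);a=np.array([np.cos(psi),np.sin(psi)])
def st(arm):
    from scipy.spatial.transform import Rotation as Ro
    s=arm.observe();p=s['position'];M=Ro.from_rotvec(s['ee_rot']).as_matrix()
    print(s['clock'],p.round(4),'rail',((p[:2]-B)@r).round(4),'across',((p[:2]-B)@a).round(4),'F',s['force'].round(2),'w',s['width'],'toolx',M[:,0].round(3),'z',M[:,2].round(3))
E
python3 - <<'E'
from cell import arm
from h import *
st(arm)
o=arm.get_image('side');cv2.imwrite('pics/s1.png',cv2.resize(o['frame'][80:300,230:450,::-1],None,fx=2.7,fy=2.7))
E
```

```text
2.1 [ 0.4987 -0.02    0.1262] rail 0.1349 across -0.023 F [0.28 0.48 0.82] w 0.0015496343069675018 toolx [-0.149  0.989  0.   ] z [-0.001 -0.    -1.   ]
```

View pics/s1.png

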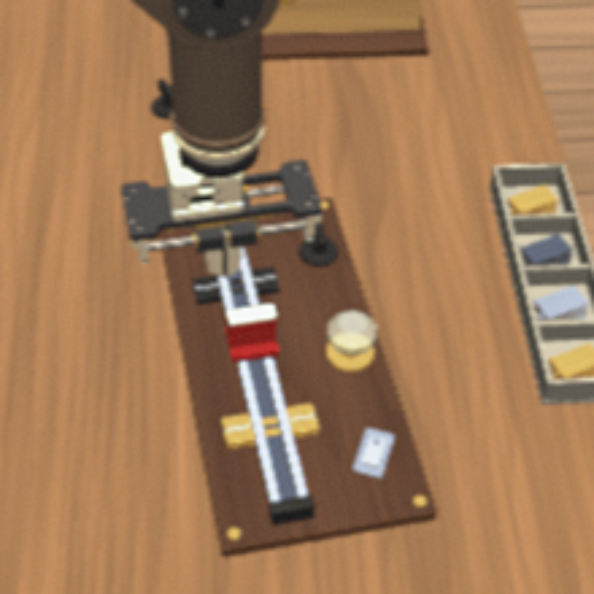

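The shut fingers sit at about (225,262), behind the tab at (252,330). I'll descend, then approach slowly.

arm_command(
  dp=[
    [0, 0, 0.4],
    [0, 0, 0.4],
    [0, 0, 0.4],
    [0, 0, 0.4],
    [0, 0, 0.4],
    [0, 0, 0.4],
    [0, 0, 0.2],
    [0, 0, 0],
    [0, 0, 0],
  ],
  angular=[
    [0, 0, 0],
    [0, 0, 0],
    [0, 0, 0],
    [0, 0, 0],
    [0, 0, 0],
    [0, 0, 0],
    [0, 0, 0],
    [0, 0, 0],
    [0, 0, 0],
  ],
  claw=[0, 0, 0, 0, 0, 0, 0, 0, 0],
)

```text
clock: 3.05
position: [0.4991, -0.02, 0.0618]
ee_rot: [2.049, 2.382, 0.0]
force: [0.6, 0.5, 0.6]
width: 0.005
gripper_force: 0.0
```

arm_command(
  dp=[
    [-0.1, 0, 0],
    [-0.1, 0, 0],
    [-0.1, 0, 0],
    [-0.1, 0, 0],
    [-0.1, 0, 0],
    [-0.1, 0, 0],
    [-0.1, 0, 0],
    [-0.1, 0, 0],
    [-0.1, 0, 0],
    [-0.1, 0, 0],
  ],
  angular=[
    [0, 0, 0],
    [0, 0, 0],
    [0, 0, 0],
    [0, 0, 0],
    [0, 0, 0],
    [0, 0, 0],
    [0, 0, 0],
    [0, 0, 0],
    [0, 0, 0],
    [0, 0, 0],
  ],
  claw=[0, 0, 0, 0, 0, 0, 0, 0, 0, 0],
)

```text
clock: 4.05
position: [0.5028, -0.0449, 0.0617]
ee_rot: [-2.049, -2.382, -0.0]
force: [-0.6, 0.6, 0.7]
width: 0.009
gripper_force: 0.5
```

```bash
cat >> h.py <<'E'
def cap(arm,near,n='side'):
    o=arm.get_image(n);f=o['frame'].astype(int);P=pts(o)
    m=(P[...,2]>.08)&(P[...,2]<.1)&(np.hypot(P[...,0]-near[0],P[...,1]-near[1])<.05)&(f.min(-1)>150)
    for b in blobs(o,m): R=ray(o,*b[1],.0895); print(n,b[2],'cap rail',((R[:2]-B)@r).round(4),'across',((R[:2]-B)@a).round(4))
    m=(f[...,0]>110)&(f[...,1]<60)&(f[...,2]<60)&(P[...,2]>.03)&(P[...,2]<.1)
    q=(P[m][:,:2]-B)@r; print(' red rail range',np.percentile(q,[2,98]).round(4))
    return o
E
python3 - <<'E'
from cell import arm
from h import *
st(arm); cap(arm,B+r*.09)
E
```

```text
4.05 [ 0.5028 -0.0449  0.0617] rail 0.1097 across -0.0227 F [-0.58  0.58  0.69] w 0.00894943349866036 toolx [-0.149  0.989  0.   ] z [-0.  0. -1.]
side 100 cap rail 0.0869 across -0.0024
 red rail range [0.0656 0.0873]
```

arm_command(
  dp=[
    [-0.1, 0, 0],
    [-0.2, 0, 0],
    [-0.2, 0, 0],
    [-0.2, 0, 0],
    [-0.2, 0, 0],
    [-0.2, 0, 0],
    [-0.2, 0, 0],
    [-0.2, 0, 0],
    [-0.1, 0, 0],
    [-0.1, 0, 0],
  ],
  angular=[
    [0, 0, 0],
    [0, 0, 0],
    [0, 0, 0],
    [0, 0, 0],
    [0, 0, 0],
    [0, 0, 0],
    [0, 0, 0],
    [0, 0, 0],
    [0, 0, 0],
    [0, 0, 0],
  ],
  claw=[0, 0, 0, 0, 0, 0, 0, 0, 0, 0],
)

```text
clock: 5.1
position: [0.5091, -0.087, 0.0617]
ee_rot: [-2.049, -2.381, 0.0]
force: [0.1, 0.6, 0.1]
width: 0.001
gripper_force: 0.5
```

arm_command(
  dp=[
    [-0.1, 0, 0],
    [-0.1, 0, 0],
    [-0.1, 0, 0],
    [-0.1, 0, 0],
    [0, 0, 0],
  ],
  angular=[
    [0, 0, 0],
    [0, 0, 0],
    [0, 0, 0],
    [0, 0, 0],
    [0, 0, 0],
  ],
  claw=[0, 0, 0, 0, 0],
)

```text
clock: 5.6
position: [0.5106, -0.0972, 0.0617]
ee_rot: [2.049, 2.381, -0.0]
force: [-0.6, 0.2, -0.1]
width: 0.007
gripper_force: 0.0
```

Run:
```python
from cell import arm
from h import *
st(arm); o=cap(arm,B+r*.03);cap(arm,B+r*.03,'scene')
cv2.imwrite('pics/s2.png',cv2.resize(o['frame'][120:300,250:430,::-1],None,fx=3.3,fy=3.3))
```

```text
5.6 [ 0.5106 -0.0972  0.0617] rail 0.0568 across -0.0226 F [-0.57  0.22 -0.11] w 0.006517092754488172 toolx [-0.149  0.989 -0.   ] z [ 0. -0. -1.]
side 108 cap rail 0.0341 across -0.0022
 red rail range [0.0137 0.0367]
scene 110 cap rail 0.0339 across 0.0027
 red rail range [0.0132 0.0521]
```

View pics/s2.png

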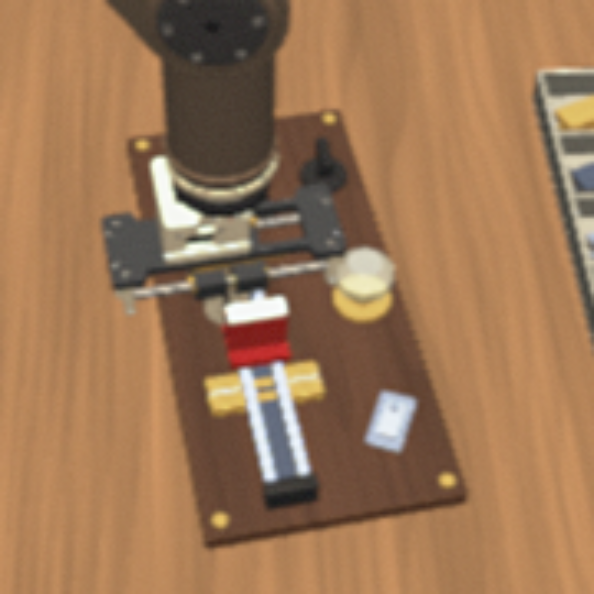

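The image shows the tab at (257,325) just short of the brass plates at (265,387), and nothing else has been touched. I'll go on in small steps.

arm_command(
  dp=[
    [-0.1, 0, 0],
    [-0.1, 0, 0],
    [-0.1, 0, 0],
    [-0.1, 0, 0],
    [-0.1, 0, 0],
    [-0.1, 0, 0],
    [-0.1, 0, 0],
    [-0.06, 0, 0],
    [-0.04, 0, 0],
    [0, 0, 0],
  ],
  angular=[
    [0, 0, 0],
    [0, 0, 0],
    [0, 0, 0],
    [0, 0, 0],
    [0, 0, 0],
    [0, 0, 0],
    [0, 0, 0],
    [0, 0, 0],
    [0, 0, 0],
    [0, 0, 0],
  ],
  claw=[0, 0, 0, 0, 0, 0, 0, 0, 0, 0],
)

```text
clock: 6.7
position: [0.5135, -0.1167, 0.0617]
ee_rot: [2.049, 2.381, -0.0]
force: [-0.4, -0.1, -0.6]
width: 0.004
gripper_force: 0.0
```

arm_command(
  dp=[
    [-0.04, 0, 0],
    [-0.04, 0, 0],
    [-0.04, 0, 0],
    [-0.04, 0, 0],
    [0, 0, 0],
    [0, 0, 0],
  ],
  angular=[
    [0, 0, 0],
    [0, 0, 0],
    [0, 0, 0],
    [0, 0, 0],
    [0, 0, 0],
    [0, 0, 0],
  ],
  claw=[0, 0, 0, 0, 0, 0],
)

```text
clock: 7.3
position: [0.514, -0.12, 0.0617]
ee_rot: [-2.048, -2.381, -0.0]
force: [-1.7, 3.5, 2.5]
width: 0.004
gripper_force: 1.8
```

Run:
```python
from cell import arm
from h import *
st(arm); cap(arm,B+r*.01);cap(arm,B+r*.01,'scene')
```

```text
7.3 [ 0.514  -0.12    0.0617] rail 0.0337 across -0.0227 F [-1.71  3.53  2.48] w 0.004272668463221471 toolx [-0.15   0.989  0.   ] z [-0.  0. -1.]
side 111 cap rail 0.011 across -0.0028
 red rail range [-0.0091  0.0156]
scene 103 cap rail 0.0105 across 0.0027
 red rail range [-0.0096  0.0301]
```

arm_command(
  dp=[
    [-0.04, 0, 0],
    [-0.04, 0, 0],
    [-0.04, 0, 0],
    [-0.04, 0, 0],
    [-0.03, 0, 0],
    [0, 0, 0],
    [0, 0, 0],
  ],
  angular=[
    [0, 0, 0],
    [0, 0, 0],
    [0, 0, 0],
    [0, 0, 0],
    [0, 0, 0],
    [0, 0, 0],
    [0, 0, 0],
  ],
  claw=[0, 0, 0, 0, 0, 0, 0],
)

```text
clock: 8.1
position: [0.5152, -0.1256, 0.0618]
ee_rot: [2.049, 2.38, 0.0]
force: [0.2, 0.1, 0.1]
width: 0.003
gripper_force: 0.0
```

Run:
```python
from cell import arm
from h import *
st(arm); cap(arm,B+r*.01);cap(arm,B+r*.01,'scene')
```

```text
8.1 [ 0.5152 -0.1256  0.0618] rail 0.028 across -0.0223 F [0.17 0.14 0.1 ] w 0.002836439967844335 toolx [-0.149  0.989 -0.001] z [ 0.001 -0.001 -1.   ]
side 114 cap rail 0.0053 across -0.0019
 red rail range [-0.015  0.008]
scene 102 cap rail 0.0046 across 0.0026
 red rail range [-0.0152  0.0245]
```

arm_command(
  dp=[
    [-0.04, 0, 0],
    [-0.04, 0, 0],
    [0, 0, 0],
    [0, 0, 0],
  ],
  angular=[
    [0, 0, 0],
    [0, 0, 0],
    [0, 0, 0],
    [0, 0, 0],
  ],
  claw=[0, 0, 0, 0],
)

```text
clock: 8.6
position: [0.5152, -0.1272, 0.0618]
ee_rot: [2.049, 2.381, -0.0]
force: [-0.0, 0.2, -0.6]
width: 0.002
gripper_force: 0.0
```

Run:
```python
from cell import arm
from h import *
st(arm); cap(arm,B+r*.01);cap(arm,B+r*.01,'scene')
```

```text
8.6 [ 0.5152 -0.1272  0.0618] rail 0.0264 across -0.0226 F [-0.03  0.16 -0.56] w 0.0019388596252086709 toolx [-0.149  0.989 -0.   ] z [ 0. -0. -1.]
side 113 cap rail 0.0034 across -0.0025
 red rail range [-0.016  0.007]
scene 101 cap rail 0.0027 across 0.0026
 red rail range [-0.017   0.0226]
```

arm_command(
  dp=[
    [0.1, 0, 0],
    [0.2, 0, 0],
    [0.3, 0, 0],
    [0.4, 0, 0],
    [0.4, 0, 0],
    [0.2, 0, 0],
    [0, 0, 0],
  ],
  angular=[
    [0, 0, 0],
    [0, 0, 0],
    [0, 0, 0],
    [0, 0, 0],
    [0, 0, 0],
    [0, 0, 0],
    [0, 0, 0],
  ],
  claw=[0, 0, 0, 0, 0, 0, 0],
)

```text
clock: 9.4
position: [0.5091, -0.0861, 0.0618]
ee_rot: [-2.046, -2.383, -0.0]
force: [0.0, -0.1, -0.2]
width: 0.005
gripper_force: 0.0
```

Run:
```python
from cell import arm
from h import *
st(arm)
for n in('side','scene'):
    o=cap(arm,B,n)
    f=o['frame'];H=cv2.cvtColor(f,cv2.COLOR_RGB2HSV).astype(int);P=pts(o)
    m=(H[...,0]>17)&(H[...,0]<30)&(H[...,1]>100)&(H[...,2]>150)&(np.hypot(P[...,0]-B[0],P[...,1]-B[1])<.07)&(P[...,2]>.01)
    for b,c,_ in blobs(o,m): R=ray(o,*c,.028); print(' brass',_,((R[:2]-B)@r).round(4),((R[:2]-B)@a).round(4))
    y,x=(190,285) if n=='side' else (170,225)
    cv2.imwrite(f'pics/{n}3.png',cv2.resize(f[y:y+80,x:x+100,::-1],None,fx=7,fy=7,interpolation=cv2.INTER_CUBIC))
```

```text
9.4 [ 0.5091 -0.0861  0.0618] rail 0.0679 across -0.0225 F [ 0.03 -0.05 -0.15] w 0.004540367334517778 toolx [-0.151  0.988  0.   ] z [-0.  0. -1.]
side 110 cap rail 0.0031 across -0.0021
 red rail range [-0.0168  0.0071]
 brass 28 0.0101 0.0385
 brass 33 0.0102 -0.0385
 brass 46 -0.0135 0.0355
 brass 56 -0.0135 -0.0365
scene 119 cap rail 0.0038 across 0.0049
 red rail range [-0.0168  0.0226]
 brass 25 -0.0134 -0.0379
 brass 50 0.0086 0.0386
 brass 59 -0.0115 0.0379
```

View pics/side3.png

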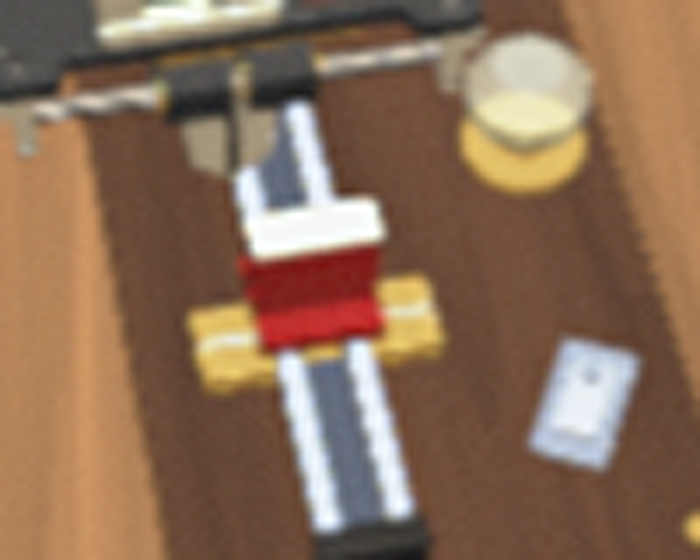

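View pics/scene3.png

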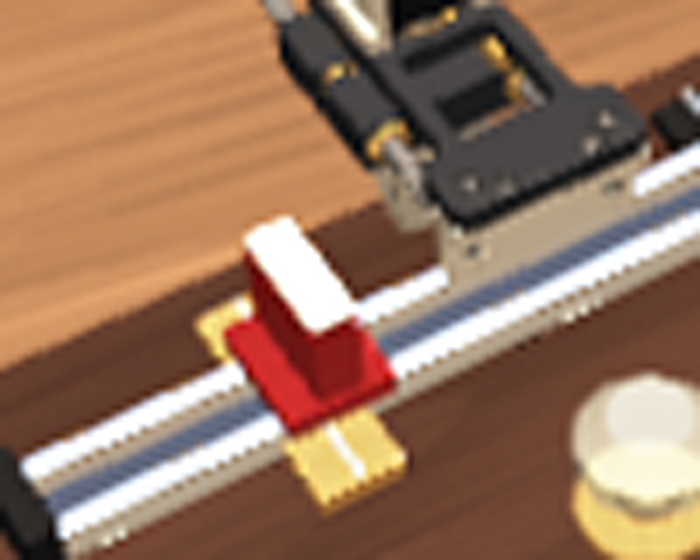

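Run:
```python
import pickle
from cell import arm
from h import *
o0=pickle.load(open('o.pkl','rb'))
for n in('side','scene'):
  for w,o in(('start',o0[n]),('now',arm.get_image(n))):
    f=o['frame'].astype(int);P=pts(o)
    R=np.array([[ray(o,u,v,.028)[:2] for u in range(640)] for v in range(150,300)])-B
    al,ac=R@r,R@a
    wht=np.clip(f[150:300,:,2]-90,0,None)*(P[150:300,:,2]<.05)
    for lo,hi in((-.048,-.028),(.028,.048)):
        m=(ac>lo)&(ac<hi)&(abs(al)<.007); print(n,w,'line',lo,m.sum(),((al*wht)[m].sum()/max(wht[m].sum(),1)).round(4),wht[m].sum())
    # red tab/carriage edges: carriage top at .0465, tab top red; cap edges
    z=ray
  R=np.array([[ray(o,u,v,.0465)[:2] for u in range(640)] for v in range(150,300)])-B
  al,ac=R@r,R@a
  red=((f[...,0]>90)&(f[...,1]<70)&(f[...,2]<70))[150:300]
  m=red&(abs(ac)<.02)&(al<.03); print(n,'carriage -y top edge',np.percentile(al[m],[0,1,3]).round(4))
```

```text
side start line -0.048 29 -0.0002 1533
side start line 0.028 29 0.0 1346
side now line -0.048 29 -0.0002 1619
side now line 0.028 29 0.0 1322
side carriage -y top edge [-0.1541 -0.1534 -0.1467]
scene start line -0.048 31 -0.0006 1869
scene start line 0.028 37 -0.0005 2538
scene now line -0.048 31 -0.001 799
scene now line 0.028 37 -0.0005 2524
scene carriage -y top edge [-0.136  -0.1356 -0.134 ]
```

arm_command(
  dp=[
    [-0.2, 0, 0],
    [-0.3, 0, 0],
    [-0.3, 0, 0],
    [-0.3, 0, 0],
    [-0.2, 0, 0],
    [-0.1, 0, 0],
    [-0.1, 0, 0],
    [-0.1, 0, 0],
    [0, 0, 0],
    [0, 0, 0],
  ],
  angular=[
    [0, 0, 0],
    [0, 0, 0],
    [0, 0, 0],
    [0, 0, 0],
    [0, 0, 0],
    [0, 0, 0],
    [0, 0, 0],
    [0, 0, 0],
    [0, 0, 0],
    [0, 0, 0],
  ],
  claw=[0, 0, 0, 0, 0, 0, 0, 0, 0, 0],
)

```text
clock: 10.6
position: [0.5152, -0.1269, 0.0617]
ee_rot: [-2.049, -2.382, -0.0]
force: [-0.5, -0.1, -0.7]
width: 0.007
gripper_force: 0.0
```

arm_command(
  dp=[
    [-0.04, 0, 0],
    [-0.04, 0, 0],
    [-0.04, 0, 0],
    [0, 0, 0],
    [0, 0, 0],
  ],
  angular=[
    [0, 0, 0],
    [0, 0, 0],
    [0, 0, 0],
    [0, 0, 0],
    [0, 0, 0],
  ],
  claw=[0, 0, 0, 0, 0],
)

```text
clock: 11.1
position: [0.5156, -0.13, 0.0617]
ee_rot: [2.049, 2.381, 0.0]
force: [-0.3, -0.6, -0.4]
width: 0.004
gripper_force: 0.0
```

Run:
```python
from cell import arm
from h import *
st(arm); cap(arm,B);cap(arm,B,'scene')
```

```text
11.1 [ 0.5156 -0.13    0.0617] rail 0.0235 across -0.0225 F [-0.27 -0.59 -0.43] w 0.003582518889095244 toolx [-0.149  0.989 -0.   ] z [ 0. -0. -1.]
side 111 cap rail -0.0023 across -0.0023
 red rail range [-0.0225 -0.0061]
scene 111 cap rail -0.0025 across 0.0032
 red rail range [-0.0229  0.017 ]
```

It has clicked in: the cursor ran about 3 mm ahead of the fingers. I'll back off, raise the hand and verify.

arm_command(
  dp=[
    [0.1, 0, 0],
    [0.3, 0, 0],
    [0.4, 0, 0],
    [0.4, 0, 0],
    [0.4, 0, 0],
    [0.4, 0, 0],
    [0, 0, -0.3],
    [0, 0, -0.5],
    [0, 0, -0.5],
    [0, 0, -0.5],
  ],
  angular=[
    [0, 0, 0],
    [0, 0, 0],
    [0, 0, 0],
    [0, 0, 0],
    [0, 0, 0],
    [0, 0, 0],
    [0, 0, 0],
    [0, 0, 0],
    [0, 0, 0],
    [0, 0, 0],
  ],
  claw=[0, 0, 0, 0, 0, 0, 0, 0, 0, 0],
)

```text
clock: 12.2
position: [0.5086, -0.0812, 0.1084]
ee_rot: [2.049, 2.38, 0.001]
force: [0.4, 0.6, 0.2]
width: 0.003
gripper_force: 0.0
```

arm_command(
  dp=[
    [0, 0, -0.5],
    [0, 0, -0.5],
    [0, 0, -0.5],
    [0, 0, 0],
    [0, 0, 0],
  ],
  angular=[
    [0, 0, 0],
    [0, 0, 0],
    [0, 0, 0],
    [0, 0, 0],
    [0, 0, 0],
  ],
  claw=[0, 0, 0, 0, 0],
)

```text
clock: 12.7
position: [0.5082, -0.0806, 0.1444]
ee_rot: [2.049, 2.381, 0.0]
force: [-0.7, -0.2, -0.8]
width: 0.005
gripper_force: 0.0
```

Run:
```python
import pickle
from cell import arm
from h import *
o0=pickle.load(open('o.pkl','rb'))
st(arm)
for n in('side','scene'):
  cap(arm,B,n)
  for w,o,nr in(('start',o0[n],B+r*.1),('now',arm.get_image(n),B)):
    P=pts(o); f=o['frame'].astype(int)
    m=(P[...,2]>.08)&(P[...,2]<.1)&(np.hypot(P[...,0]-nr[0],P[...,1]-nr[1])<.05)&(f.min(-1)>150)
    b=max(blobs(o,m),key=lambda t:t[2])[0]; v,u=np.nonzero(b)
    R=np.array([ray(o,x,y,.0895)[:2] for x,y in zip(u,v)])-B; al,ac=R@r,R@a
    rect=cv2.minAreaRect(np.float32(R*1000)); bb=f[b]; bright=bb.min(-1)
    for t in(0,225): 
        s=bright>=t; print(n,w,t,s.sum(),'ray rail',al[s].mean().round(4),'range',np.percentile(al[s],[1,99]).round(4))
    q=(P[b][:,:2]-B)@r; s=P[b][:,2]>.0865
    print('  depth rail',q.mean().round(4),'top only',s.sum(),q[s].mean().round(4),'size',np.round(rect[1],1))
    # across-face: red tab front (-y) face by depth
    m=(f[...,0]>80)&(f[...,1]<60)&(f[...,2]<60)&(P[...,2]>.052)&(P[...,2]<.08)&(np.hypot(P[...,0]-nr[0],P[...,1]-nr[1])<.05)
    print('  -y face rail',np.percentile((P[m][:,:2]-B)@r,[10,50]).round(4),m.sum())
```

```text
12.7 [ 0.5082 -0.0806  0.1444] rail 0.0735 across -0.0226 F [-0.69 -0.19 -0.84] w 0.004916411012839469 toolx [-0.149  0.989 -0.   ] z [ 0.001 -0.    -1.   ]
side 109 cap rail -0.0025 across -0.0019
 red rail range [-0.0228 -0.0056]
side start 0 93 ray rail 0.0984 range [0.0884 0.1083]
side start 225 79 ray rail 0.0996 range [0.0911 0.1079]
  depth rail 0.0997 top only 76 0.0998 size [49.1 20. ]
  -y face rail [0.0909 0.0926] 107
side now 0 109 ray rail -0.0025 range [-0.0125  0.0073]
side now 225 93 ray rail -0.0018 range [-0.0102  0.0069]
  depth rail -0.0014 top only 86 -0.001 size [49.5 20.1]
  -y face rail [-0.0098 -0.0087] 100
scene 118 cap rail -0.0022 across 0.005
 red rail range [-0.0228  0.0166]
scene start 0 107 ray rail 0.0992 range [0.0903 0.1078]
scene start 225 102 ray rail 0.0993 range [0.0907 0.1078]
  depth rail 0.0997 top only 94 0.0996 size [50.8 18. ]
  -y face rail [0.0909 0.092 ] 109
scene now 0 119 ray rail -0.0021 range [-0.011   0.0069]
scene now 225 114 ray rail -0.0017 range [-0.0102  0.0069]
  depth rail -0.0018 top only 114 -0.0017 size [49.2 18. ]
  -y face rail [-0.0102 -0.0091] 106
```

The tab centre measures 1 to 1.5 mm from the stop's white line, within the 3 mm limit. The cursor pulled itself in and the hand is well clear.

```bash
python3 -c "
from cell import arm
print(arm.sign_off())"
```

```text
the job is handed in; nothing more can be done
None
```

The red cursor clicked into the brass stop, with its tab centre about 1–1.5 mm from the stop's middle by the cameras, the hand clear and the other hardware not touched; the job is handed in, though the sign-off returned no verdict.

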